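Push a filter tube home in a push-fit suction port

TASK

Take the filter tube (the thicker of the two tubes in the small rack) and push its stem straight down into the round push-fit port of the suction unit: past the springy seal, on until it sits firmly on the stop inside, pressing steadily and never ramming the stop. Let go of it there, then slide the unit's valve fully open. Leave the thin tube in the rack and the other things on the desk where they are.

Things in the scene. Friction and masses are not known exactly. Their poses are not given: they have to be found in the camera images.
- filter_tube_mid (a point): Filter tube, white, 95 mm long, 60 g, upright in one of the rack's holes; point half-way up its axis, z to its upper end. From the foot: stem 16 mm in diameter to 45 mm; grey flange 34 mm in diameter, 45 to 50 mm; barrel 24 mm in diameter, 50 to 87 mm (grip here; fingertips may bear on the flange); grey nipple 11 mm in diameter to 95 mm.
- filter_tube_foot (a point): Centre of the filter tube's foot, the lower end of the stem, which goes into the port; chamfered to 11 mm in diameter over the lowest 4 mm. In the rack it stands 6 mm above the desk.
- thin_tube_mid (a point): The other tube, of the same form but thinner and taller: 110 mm long, stem 12 mm, flange 26 mm, barrel 17 mm in diameter. It stays in the rack. This point is half-way up, 55 mm above its foot.
- rack: Fixed aluminium block 56 (x) x 130 (y) x 30 mm; origin at the centre of its underside. Two holes 18.5 mm wide, 24 mm deep, at y = -35 and +35 mm, in which the tubes stand.
- unit: The suction unit, fixed to the desk: white housing 150 (x) x 120 (y) x 55 mm; origin at the centre of its underside. Port at x = +30 mm, y = 0; valve slide at x = -50 mm.
- port (a point): Centre of the port's mouth, 75 mm above the desk; z up, along the bore. The port is a grey round boss 42 mm in diameter that stands 20 mm above the housing (black nut 50 mm in diameter, 9 mm high, round its root); bore 17.8 mm. A springy seal lies 8 to 14 mm below the mouth: about 8 to 15 N to push the foot past it, then 2 to 8 N of drag while moving, which fades at rest.
- stop: The stop hidden in the bore. This origin is the mouth's centre (as the port's), NOT the stop's surface: that lies 20 to 36 mm below, unknown beforehand, and can only be felt, as a rise of about 8 N per mm over the drag. About 10 N on it is right (5 N at least); above 25 N it is damaged.
- valve (a joint): The valve's slide: 0 m closed, 0.040 m fully open, growing along the unit's +y; it takes about 2 N and stays where it is left.
- valve_top (a point): Centre of the top of the valve's black thumb piece, 24 (x) x 16 (y) x 22 mm, on a flat grey track 8 mm high on top of the housing; this point is 85.5 mm above the desk and moves with the slide.
- loupe: Black loupe, 52 mm in diameter, 19 mm high, lying loose between the rack and the unit; origin at the centre of its underside. Leave alone.
- weight: Small brass weight, 22 mm wide and high, standing loose between the rack and the unit; origin at the centre of its underside. Leave alone.
- eraser: White and blue eraser, 20 x 42 x 12 mm, lying loose near the front edge of the desk; origin at the centre of its underside. Leave alone.
There are look-alikes about, which are no part of the job. Leave any orange look-alike of the part that bears filter_tube_mid alone.

How it is judged:
By the outcome, as a careful person would: the job done as asked, in the order asked, and still so for the second after the job is handed in, with the robot touching nothing.
It also fails if it takes over 69 s, if anything falls off the work surface, if the arm or the gripper's body presses on something with over 40 N, if the wrist force passes 120 N, or if a joint passes its speed limit or range.

ROBOT

A 6-joint arm with a two-finger parallel gripper is mounted at the origin on a cart in front of the work surface, level with it; the furniture and walls round the work are solid. World frame = base frame: x ahead of the robot, y to its left, z up, the work surface at z = 0. Lengths are in m, angles in degrees, forces in N, time in s.
With the tool pointing down it reaches from about 0.4 to 0.825 m from the base axis. Payload 7 kg.
Tool frame: the origin (TCP) lies on the centre line of the jaws, within the pads' length; the fingertips stand 11 mm ahead of it and the grasp point (between the pads) lies 8 mm behind it; z points along the fingers, y is the line along which they close (so a half turn about z gives the same grasp; the last joint's range is limited). The gripper opens to 88 mm and grips with 3 to 60 N. Pads are 19 mm wide; open, the fingers measure 130 mm over their backs; the gripper's body (78 mm by 193 mm) begins 47 mm behind the grasp point.
Start: joints at [-50.071, 20.546, 0.682, 0, -70.136, -16.507], TCP at [0.268, -0.619, 0.238] pointing down, gripper open.
Joint ranges: [-176.03, 176.03], [-82.01, 121.73], [-58.28, 71.71], [-173.87, 95.51], [-174.79, -0.11], [-173.66, 173.66]. Speed limits (degrees/s): [136.94, 136.94, 172.46, 180, 180, 180].

INTERFACE

Orientations are given as [roll, pitch, yaw] about the fixed x, y, z axes, in that order (R = Rz(yaw) Ry(pitch) Rx(roll)).
In Python, from plant import r, capture, camera_model, job gives the robot as it stands.
- The arm moves only by the tool drive_tool, never from a script. Its argument "increments" is a list that holds one entry, the list of rows, each a list of 5 numbers: the gripper's target within -1 to 1 (fully open at 1, half-way at 0, shut at -1), then the shift along the tool's x, y, z scaled (see below), then the turn about the tool's z scaled (see below). In form: [[[gripper, tx, ty, tz, roll], ...]]. A call has 1 to 5 rows; each row is the pose to reach, as a shift and turn from the pose commanded when the call began, along the tool's axes at that moment, turning the shorter way round; what a row does not reach only later rows make up. The controller multiplies each number of a shift by 120 mm and each number of a turn by 360 degrees. A row lasts 1/8 s, in which the tool goes at most 62.5 mm and 10.7 degrees, less where a joint would pass 70% of its speed; a pose out of reach is approached as far as the arm can. A call with a number of a shift or a turn outside -1 to 1 is refused whole. A call with a gripper value outside its range is refused whole. The fingers move at their own pace and stop on an object; "squeeze" is the grip in N (left out, the last holds). Time passes only in rows, so rows that repeat a pose let the fingers close. It gives the time, the measured TCP pose, the force, the opening and the grip force at its end, in the units of the state.
- r.get_state(): the state, without advancing time (a new reading comes with each control period).
- capture(name): name is "scene" or "top" or "wrist"; returns the picture (420x560x3 uint8, red, green, blue); there is no depth.
- camera_model(name): a dict with "camera_matrix" (3x3 intrinsics, pixels), "rvec" (rotation vector, rad) and "tvec" (3), from world to camera coordinates, as OpenCV has them. Camera axes: x right, y down, z forward; pixel columns grow to the right and rows downward; lengths in m; the calibration is good to about 2 mm. A picture is of the moment at which its call begins: read the wrist's pose just before it. camera_model takes no time and is no camera call; for the wrist camera it gives the pose at the moment of the call.
- job.close_job(): hands the job in; it is judged then, once.
The state is a dict: "time_s": time; "joints": joint angles; "qd": joint speeds; "joint_torque": joint torques, N m; "tcp_pos": TCP position; "eef_rot": TCP orientation; "contact_force": force on the tool from outside, world axes, zero at the start; "moment": the same for the moment, N m; "gripper_width": finger opening in m; "gripper_force": force on a finger pad.
Only numpy, scipy, OpenCV 4.12 (cv2) and the standard library are available. Lean on these libraries where they do the work, as an engineer would, in place of code of your own. Each camera call takes 0.05 s, during which the arm holds its last target. There are 200 camera calls.

## Working session

There is one attempt and no reset: what is moved stays moved. The work goes in short steps, Python scripts to look and compute and a tool call to move; the robot and the scene stay as the last step left them, time stands still between calls to the robot, and variables do not carry over. Pictures are saved under pics/ and viewed, at most 10 in all, crops included, and the job is handed in when it is done.

Besides the shell and the picture viewer there is one more tool, called after "Call:" by a JSON object that holds its "method" and its "body". drive_tool: Moves the arm, as the interface text tells. Its arguments: {"type":"object","properties":{"increments":{"type":"array"},"squeeze":{"type":"number"}},"required":["increments"]}

```bash
mkdir -p pics; ls; python3 - <<'E'
from plant import r,capture,camera_model
import cv2,numpy as np
s=r.get_state();print(s['time_s'],s['tcp_pos'],s['eef_rot'],s['gripper_width'])
for n in("scene","top"):
    im=capture(n);cv2.imwrite(f"pics/{n}0.png",im[:,:,::-1]);m=camera_model(n)
    R=cv2.Rodrigues(np.array(m['rvec'],float))[0];print(n,-R.T@np.array(m['tvec']).ravel(),R[2],m['camera_matrix'])
E
```

```text
pics
0.0 [ 0.26809714 -0.61895108  0.2366177 ] [ 1.79902654e+02 -9.77374704e-03 -1.56585857e+02] 0.0877116379633285
scene [ 0.04868348 -0.49091849  0.65729082] [ 0.51176163  0.55844671 -0.65286852] [[455.54651544   0.         277.32533644]
 [  0.         455.54651544 202.25198263]
 [  0.           0.           1.        ]]
top [ 0.4609086  -0.00792646  0.9339453 ] [ 0.05454334 -0.03326884 -0.99795702] [[447.2440363    0.         278.85068081]
 [  0.         447.2440363  208.64611569]
 [  0.           0.           1.        ]]
```

View pics/scene0.png

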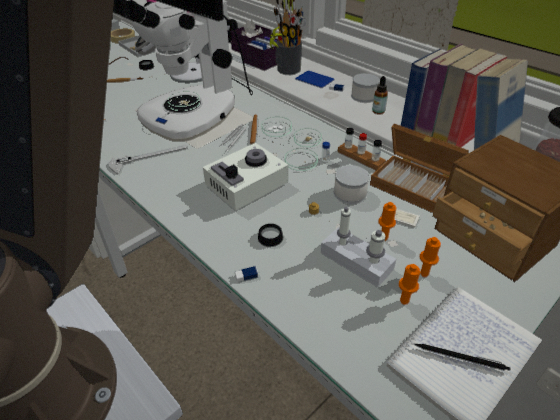

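View pics/top0.png

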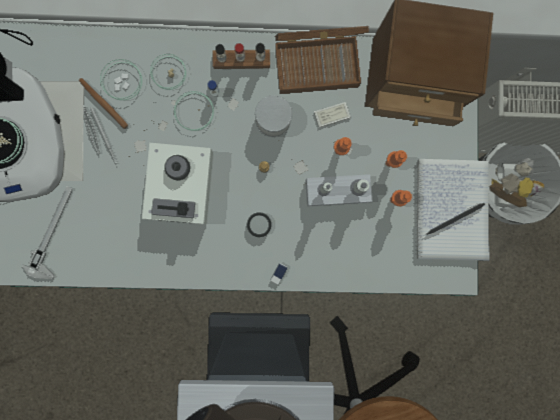

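The top view has +x up and +y left. The two white tubes in the rack are at about (325,187) and (362,185) in top, and (345,220) and (377,240) in scene. The orange look-alikes around them are to be left alone. The port is near (177,168) and the valve thumb near (180,208). In scene, the right-hand tube looks thicker and shorter, so I'll confirm that with a crop.

```bash
cat > h.py <<'E'
import cv2,numpy as np
from plant import r,capture,camera_model
def cast(m,uv,z):
    R=cv2.Rodrigues(np.array(m['rvec'],float))[0];t=np.array(m['tvec'],float).ravel()
    c=-R.T@t;d=R.T@np.linalg.inv(np.array(m['camera_matrix']))@np.array([*uv,1.]);return c+d*(z-c[2])/d[2]
def proj(m,p):
    return cv2.projectPoints(np.array([p],float),np.array(m['rvec'],float),np.array(m['tvec'],float),np.array(m['camera_matrix'],float),None)[0].ravel()
E
python3 - <<'E'
from h import *
a=cv2.imread('pics/scene0.png')[195:285,315:425];b=cv2.imread('pics/top0.png')
k=lambda i,f:cv2.resize(i,None,fx=f,fy=f,interpolation=cv2.INTER_CUBIC)
A=k(a,3.6);B=k(b[165:215,300:380],5);C=k(b[140:230,138:216],5)
W=np.zeros((600,800,3),np.uint8);W[:A.shape[0],:A.shape[1]]=A;W[340:590,:400]=B;W[:450,405:795]=C
cv2.imwrite('pics/crop1.png',W)
E
```

```text
(no output)
```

View pics/crop1.png

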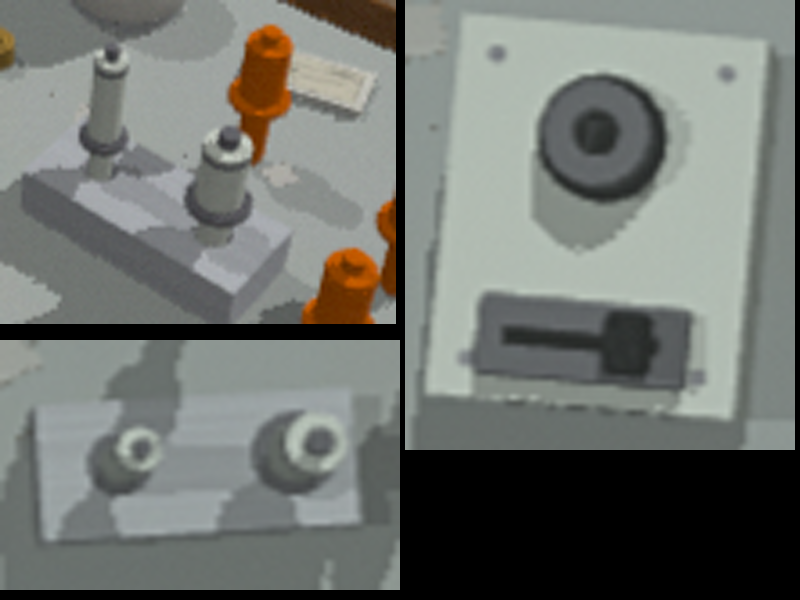

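The crop confirms it: the right-hand tube (top (364,186), scene (377,240)) is the shorter, thicker white one, so that is the filter tube. The left-hand one at (328,186) is the thin tube. The port mouth is at top (176.5,166.5) and the thumb at about (182,208).

```bash
python3 - <<'E'
from h import *
t=camera_model('top');s=camera_model('scene')
f=lambda n,uv,z:print(n,np.round(cast(t,uv,z)*1000,1))
f('nip',(364,185.6),.101);f('barreltop',(363.2,185.6),.093);f('thin',(328.4,186.4),.116)
rc=[(300+x/5,165+(y-340)/5) for x,y in[(35,408),(352,388),(362,522),(42,542)]]
R=np.array([cast(t,p,.03)*1000 for p in rc]);print('rack',R.round(1).tolist(),R.mean(0))
uc=[(138+(x-405)/5,140+y/5) for x,y in[(460,12),(770,40),(735,418),(425,395)]]
U=np.array([cast(t,p,.055)*1000 for p in uc]);print('unit',U.round(1).tolist(),U.mean(0))
f('port',(176.6,166.5),.075);f('thumb',(182.5,208.4),.0855)
# scene checks: nipple top at crop (231,130), thumb
print('nip scene',cast(s,(315+231/3.6,195+131/3.6),.101)*1000)
for g,uv in (('port',(256,154)),('thumb',(231,169))): print(g,cast(s,uv,.075 if g=='port' else .0855)*1000)
e=U[1]-U[2];print('yaw unit x axis',np.degrees(np.arctan2(e[1],e[0])));e=R[0]-R[3];print('rack',np.degrees(np.arctan2(e[1],e[0])))
E
```

```text
nip [ 554.  -195.1  101. ]
barreltop [ 554.9 -195.4   93. ]
thin [ 549.  -125.6  116. ]
rack [[573.1, -94.0, 30.0], [584.9, -224.0, 30.0], [530.0, -228.8, 30.0], [518.5, -97.9, 30.0]] [ 551.62011839 -161.15774616   30.        ]
unit [[632.7, 221.1, 55.0], [625.3, 99.5, 55.0], [475.9, 108.4, 55.0], [481.9, 228.7, 55.0]] [553.98427552 164.44314113  55.        ]
port [583.8 161.6  75. ]
thumb [503.1 145.7  85.5]
nip scene [ 557.649971   -194.86589811  101.        ]
port [584.43765792 160.69161975  75.        ]
thumb [500.82868206 144.5631251   85.5       ]
yaw unit x axis -3.393457434970266
rack 4.152611274721435
```

```bash
cat >> h.py <<'E'
from scipy.spatial.transform import Rotation as Ro
def go(p,yaw=None):
    s=r.get_state();Rm=Ro.from_euler('xyz',s['eef_rot'],degrees=True)
    d=Rm.inv().apply(np.array(p)-s['tcp_pos'])
    y0=s['eef_rot'][2];w=0 if yaw is None else (yaw-y0+180)%360-180
    print('t',round(s['time_s'],2),'pos',np.round(s['tcp_pos'],4),'rot',np.round(s['eef_rot'],2),'q',np.round(s['joints'],0),'F',np.round(s['contact_force'],1),'w',round(s['gripper_width'],4))
    print('increments',np.round(d/.12,4),'roll',round(-w/360,4))
E
python3 - <<'E'
from h import *
go((.556,-.195,.20),-90)
t=camera_model('top');s=camera_model('scene')
for uv in((343,141),(398,154),(402,194)):print([cast(t,uv,z).round(3).tolist() for z in(.08,.1,.12)])
for uv in((390,206),(433,241),(412,268)):print([cast(s,uv,z).round(3).tolist() for z in(.08,.1,.12)])
E
```

```text
t 0.1 pos [ 0.2681 -0.619   0.2367] rot [ 1.7992e+02 -1.0000e-02 -1.5658e+02] q [-50.  21.   1.  -0. -70. -17.] F [ 0.  -0.2 -1.1] w 0.0878
increments [-3.6057  2.2887  0.3089] roll -0.185
[[0.642, -0.158, 0.08], [0.638, -0.154, 0.1], [0.634, -0.151, 0.12]]
[[0.62, -0.266, 0.08], [0.616, -0.26, 0.1], [0.612, -0.253, 0.12]]
[[0.542, -0.274, 0.08], [0.54, -0.268, 0.1], [0.538, -0.262, 0.12]]
[[0.647, -0.156, 0.08], [0.627, -0.168, 0.1], [0.606, -0.179, 0.12]]
[[0.625, -0.264, 0.08], [0.605, -0.272, 0.1], [0.585, -0.28, 0.12]]
[[0.546, -0.274, 0.08], [0.529, -0.281, 0.1], [0.511, -0.289, 0.12]]
```

Call:
{"method": "drive_tool", "body": {"increments": [[[1, -0.45, 0.28, 0.04, 0], [1, -0.9, 0.57, 0.08, 0], [1, -0.9, 0.57, 0.08, 0]]]}}

```text
time_s: 0.48
tcp_pos: [0.3419, -0.5107, 0.2277]
eef_rot: [179.9, 0.0, -156.4]
contact_force: [0.6, -0.2, 0.8]
gripper_width: 0.0878
gripper_force: 0.0
```

Call:
{"method": "drive_tool", "body": {"increments": [[[1, -0.45, 0.28, 0.04, 0], [1, -0.9, 0.57, 0.08, 0], [1, -0.9, 0.57, 0.08, 0]]]}}

```text
time_s: 0.85
tcp_pos: [0.4137, -0.4056, 0.2181]
eef_rot: [180.0, 0.0, -156.4]
contact_force: [-0.2, -0.6, 0.2]
gripper_width: 0.0879
gripper_force: 0.0
```

Call:
{"method": "drive_tool", "body": {"increments": [[[1, -0.45, 0.28, 0.04, 0], [1, -0.9, 0.57, 0.08, 0], [1, -0.9, 0.57, 0.08, 0]]]}}

```text
time_s: 1.23
tcp_pos: [0.4855, -0.3004, 0.2084]
eef_rot: [180.0, -0.0, -156.4]
contact_force: [-0.3, 0.1, 0.4]
gripper_width: 0.0876
gripper_force: 0.0
```

Call:
{"method": "drive_tool", "body": {"increments": [[[1, -0.3, 0.2, 0.02, -0.029], [1, -0.6, 0.4, 0.05, -0.058], [1, -0.9, 0.57, 0.08, -0.087], [1, -0.9, 0.57, 0.08, -0.116], [1, -0.9, 0.57, 0.08, -0.145]]]}}

```text
time_s: 1.85
tcp_pos: [0.5558, -0.1976, 0.1988]
eef_rot: [180.0, -0.0, -104.0]
contact_force: [-0.6, -0.5, -0.5]
gripper_width: 0.0877
gripper_force: 0.0
```

Call:
{"method": "drive_tool", "body": {"increments": [[[1, 0, 0, 0, -0.029], [1, 0, 0, 0, -0.04], [1, 0, 0, 0, -0.04]]]}}

```text
time_s: 2.22
tcp_pos: [0.5556, -0.198, 0.1991]
eef_rot: [180.0, -0.0, -90.1]
contact_force: [0.4, 0.1, -0.3]
gripper_width: 0.0874
gripper_force: 0.0
```

```bash
python3 - <<'E'
from h import *
go((.556,-.195,.20),-90)
m=camera_model('wrist');im=capture('wrist');cv2.imwrite('pics/w1.png',im[:,:,::-1])
for p in((.556,-.195,.101),(.556,-.195,.056),(.549,-.1256,.116)):print(proj(m,p))
import json;json.dump({k:np.array(v).tolist() for k,v in m.items()},open('w1.json','w'))
E
```

```text
t 2.23 pos [ 0.5556 -0.198   0.1991] rot [ 1.7998e+02 -1.0000e-02 -9.0090e+01] q [ -1.  14. -14.   0. -62.   1.] F [ 0.4  0.1 -0.3] w 0.0874
increments [-0.0249 -0.0032 -0.0078] roll -0.0003
[283.64246472 217.95841555]
[283.78132097 203.85707331]
[292.05276844 299.92273813]
```

View pics/w1.png

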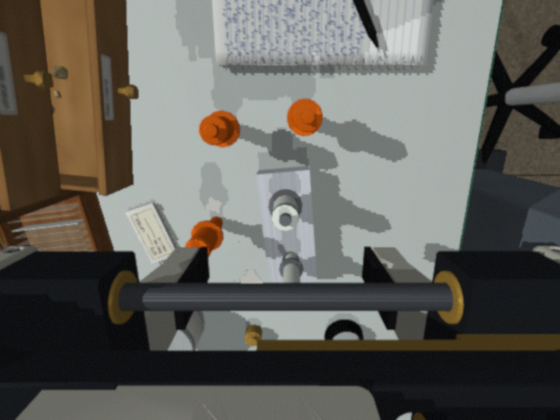

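The wrist picture shows the filter tube's nipple at (285.5,217), predicted at (283.6,218). That is good to about 1 mm, and the finger lanes are clear.

```bash
python3 - <<'E'
from h import *
import json
m=json.load(open('w1.json'));p=cast(m,(285.5,217),.101);print(p)
go((p[0],p[1],.070),-90)
E
```

```text
[ 0.55443049 -0.1958439   0.101     ]
t 2.27 pos [ 0.5556 -0.1978  0.199 ] rot [ 1.7998e+02 -1.0000e-02 -9.0150e+01] q [ -1.  14. -14.   0. -62.   0.] F [-0.5  0.6 -0.3] w 0.0878
increments [-0.0163  0.0096  1.0754] roll -0.0004
```

Call:
{"method": "drive_tool", "body": {"increments": [[[1, -0.016, 0.01, 0.25, 0], [1, -0.016, 0.01, 0.5, 0], [1, -0.016, 0.01, 0.75, 0], [1, -0.016, 0.01, 0.95, 0], [1, -0.016, 0.01, 0.95, 0]]]}}

```text
time_s: 2.9
tcp_pos: [0.5533, -0.1951, 0.0834]
eef_rot: [179.8, 0.0, -90.1]
contact_force: [-0.6, 0.2, 0.2]
gripper_width: 0.0877
gripper_force: 0.0
```

Call:
{"method": "drive_tool", "body": {"increments": [[[1, 0, 0, 0.06, 0], [1, 0, 0, 0.12, 0], [0, 0, 0, 0.12, 0], [-0.6, 0, 0, 0.12, 0], [-0.6, 0, 0, 0.12, 0]]], "squeeze": 25}}

```text
time_s: 3.52
tcp_pos: [0.555, -0.1947, 0.0711]
eef_rot: [-180.0, -0.0, -90.0]
contact_force: [-0.5, -0.1, 0.4]
gripper_width: 0.0635
gripper_force: 0.0
```

Call:
{"method": "drive_tool", "body": {"increments": [[[-0.8, 0, 0, 0, 0], [-0.8, 0, 0, 0, 0], [-0.8, 0, 0, 0, 0], [-0.8, 0, 0, 0, 0]]]}}

```text
time_s: 4.03
tcp_pos: [0.5548, -0.1947, 0.0708]
eef_rot: [-180.0, -0.0, -90.0]
contact_force: [0.1, 0.6, 0.4]
gripper_width: 0.0238
gripper_force: 25.2
```

Call:
{"method": "drive_tool", "body": {"increments": [[[-0.8, 0, 0, 0, 0], [-0.8, 0, 0, -0.1, 0], [-0.8, 0, 0, -0.25, 0], [-0.8, 0, 0, -0.45, 0], [-0.8, 0, 0, -0.65, 0]]], "squeeze": 45}}

```text
time_s: 4.65
tcp_pos: [0.5545, -0.1947, 0.1502]
eef_rot: [180.0, -0.0, -90.0]
contact_force: [-0.4, -0.8, -1.0]
gripper_width: 0.0232
gripper_force: 45.0
```

Call:
{"method": "drive_tool", "body": {"increments": [[[-0.8, 0, 0, -0.2, 0], [-0.8, 0, 0, -0.25, 0], [-0.8, 0, 0, -0.25, 0]]]}}

```text
time_s: 5.03
tcp_pos: [0.5546, -0.1946, 0.1789]
eef_rot: [-180.0, 0.0, -90.0]
contact_force: [-0.3, -0.5, -0.8]
gripper_width: 0.0231
gripper_force: 45.0
```

```bash
python3 - <<'E'
from h import *
go((.584,.1615,.17),-93.4)
E
```

```text
t 5.03 pos [ 0.5546 -0.1946  0.1789] rot [-1.7997e+02  1.0000e-02 -8.9990e+01] q [ -0.  15. -15.  -0. -60.   0.] F [-0.3 -0.5 -0.8] w 0.0231
increments [-2.9673 -0.2455  0.0753] roll 0.0095
```

Call:
{"method": "drive_tool", "body": {"increments": [[[-0.8, 0, 0, -0.27, 0], [-0.8, 0, 0, -0.27, 0], [-0.8, -0.33, -0.03, -0.27, 0], [-0.8, -0.66, -0.06, -0.27, 0], [-0.8, -0.99, -0.08, -0.27, 0]]]}}

```text
time_s: 5.65
tcp_pos: [0.5635, -0.0748, 0.2095]
eef_rot: [179.9, -0.0, -90.0]
contact_force: [1.6, 0.1, -1.2]
gripper_width: 0.0233
gripper_force: 45.0
```

Call:
{"method": "drive_tool", "body": {"increments": [[[-0.8, -0.33, -0.03, 0, 0], [-0.8, -0.66, -0.06, 0, 0], [-0.8, -0.99, -0.08, 0, 0]]]}}

```text
time_s: 6.02
tcp_pos: [0.5731, 0.0441, 0.2095]
eef_rot: [179.9, -0.0, -90.0]
contact_force: [1.3, -0.2, -0.6]
gripper_width: 0.0231
gripper_force: 45.0
```

Call:
{"method": "drive_tool", "body": {"increments": [[[-0.8, -0.33, -0.03, 0, 0], [-0.8, -0.66, -0.06, 0, 0], [-0.8, -0.99, -0.08, 0.05, 0], [-0.8, -0.99, -0.08, 0.25, 0], [-0.8, -0.99, -0.08, 0.25, 0]]]}}

```text
time_s: 6.65
tcp_pos: [0.5814, 0.1613, 0.1778]
eef_rot: [179.7, -0.2, -90.0]
contact_force: [-1.2, 0.1, -0.8]
gripper_width: 0.023
gripper_force: 45.0
```

```bash
python3 - <<'E'
from h import *
import json
go((.584,.1615,.17))
s=r.get_state()
k=lambda i,f:cv2.resize(i,None,fx=f,fy=f,interpolation=cv2.INTER_CUBIC)
ims=[]
for n in('scene','top','wrist'):
    m=camera_model(n);im=capture(n)[:,:,::-1];cv2.imwrite(f'pics/p_{n}.png',im);json.dump({a:np.array(v).tolist() for a,v in m.items()},open(f'p_{n}.json','w'))
    print(n,proj(m,(.584,.1615,.075)),proj(m,s['tcp_pos']+[0,0,-.065]))
    if n!='wrist':
        u,v=proj(m,(.584,.1615,.09)).astype(int);ims.append(k(im[v-50:v+50,u-50:u+50],4))
    else: ims.append(cv2.resize(im,(533,400)))
W=np.hstack(ims[:2]);cv2.imwrite('pics/p_crop.png',W)
E
```

```text
t 6.65 pos [0.5814 0.1613 0.1778] rot [ 1.7968e+02 -1.6000e-01 -8.9960e+01] q [ 34.  17. -13.  -0. -61. -34.] F [-1.2  0.1 -0.8] w 0.023
increments [-0.0015 -0.0217  0.065 ] roll 0.0
scene [255.61429146 153.93175367] [253.94871455 140.08597186]
top [176.67466243 166.39468297] [172.7256242  164.72950462]
wrist [283.03917529 212.33109864] [286.25881663 226.82278334]
```

View pics/p_crop.png

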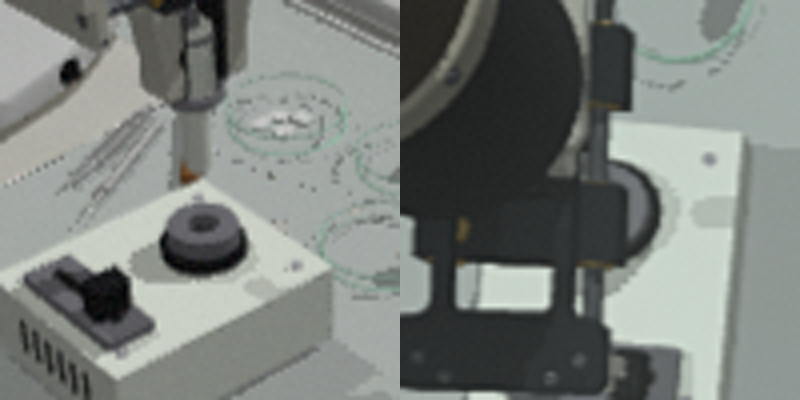

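View pics/p_wrist.png

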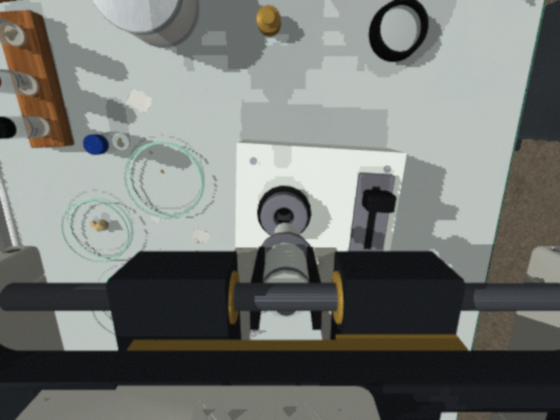

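The wrist view shows the boss centred near (284,213) and the stem's foot at about (285,226), so they are nearly aligned. I'll enlarge to measure both in the same image.

```bash
python3 - <<'E'
from h import *
im=cv2.imread('pics/p_wrist.png')[170:270,235:335];cv2.imwrite('pics/p_w2.png',cv2.resize(im,None,fx=6,fy=6,interpolation=cv2.INTER_CUBIC))
E
```

```text
(no output)
```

View pics/p_w2.png

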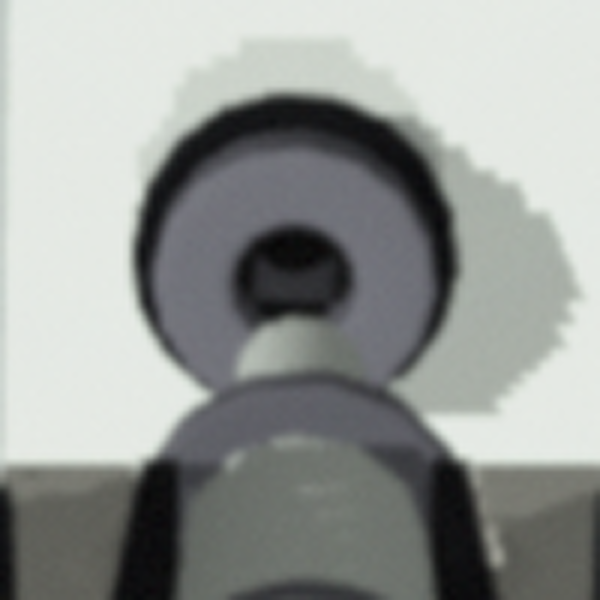

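```bash
python3 - <<'E'
from h import *
import json
m=json.load(open('p_wrist.json'));px=lambda u,v:(235+u/6,170+v/6)
print('port',cast(m,px(294,283),.075)*1000)
print('hole L/R/top',[ (cast(m,px(*p),.075)*1000).round(1)[:2].tolist() for p in((234,282),(354,282),(294,224))],'boss L/R/top',[ (cast(m,px(*p),.075)*1000).round(1)[:2].tolist() for p in((150,284),(438,284),(294,140))])
z=.1778-.0648
print('foot front',cast(m,px(296,316),z)*1000,'expect y',cast(m,px(296,316),z)[1]*1000+5.5)
print('stem L/R at chamfer',cast(m,px(238,375),z+.012)*1000,cast(m,px(360,375),z+.012)*1000)
go((.584,.1615,.147),-90)
E
```

```text
port [583.1777364  165.89333522  75.        ]
hole L/R/top [[591.9, 165.7], [574.5, 165.8], [583.2, 157.0]] boss L/R/top [[604.0, 166.0], [562.3, 166.1], [583.1, 144.6]]
foot front [582.87607856 158.00084761 113.        ] expect y 163.5008476059011
stem L/R at chamfer [589.72320972 161.24778459 125.        ] [575.33191395 161.27613478 125.        ]
t 6.8 pos [0.5836 0.1613 0.1813] rot [ 1.7999e+02 -2.0000e-02 -9.0000e+01] q [ 34.  16. -13.   0. -61. -34.] F [-0.5 -0.  -0.3] w 0.0234
increments [-0.0016 -0.0037  0.2862] roll 0.0
```

Call:
{"method": "drive_tool", "body": {"increments": [[[-0.8, -0.014, 0, 0.08, 0], [-0.8, -0.014, 0, 0.16, 0], [-0.8, -0.014, 0, 0.24, 0], [-0.8, -0.014, 0, 0.24, 0], [-0.8, -0.014, 0, 0.24, 0]]]}}

```text
time_s: 7.42
tcp_pos: [0.5836, 0.1634, 0.1525]
eef_rot: [-180.0, -0.0, -90.0]
contact_force: [0.5, -0.1, -0.4]
gripper_width: 0.0234
gripper_force: 45.0
```

```bash
python3 - <<'E'
from h import *
import json
go((.584,.163,.147))
k=lambda i,f:cv2.resize(i,None,fx=f,fy=f,interpolation=cv2.INTER_CUBIC)
ims=[]
for n in('wrist','scene'):
    m=camera_model(n);im=capture(n)[:,:,::-1];cv2.imwrite(f'pics/q_{n}.png',im);json.dump({a:np.array(v).tolist() for a,v in m.items()},open(f'q_{n}.json','w'))
    u,v=proj(m,(.584,.163,.08)).astype(int);s=40;print(n,u-s,v-s,len(im));ims.append(k(im[v-s:v+s,u-s:u+s],5))
cv2.imwrite('pics/q_crop.png',np.hstack(ims))
E
```

```text
t 7.42 pos [0.5836 0.1634 0.1525] rot [-1.7999e+02 -1.0000e-02 -8.9970e+01] q [ 34.  18. -15.   0. -57. -34.] F [ 0.5 -0.1 -0.4] w 0.0234
increments [ 0.0035 -0.0037  0.0456] roll 0.0
wrist 243 184 420
scene 215 111 420
```

View pics/q_crop.png

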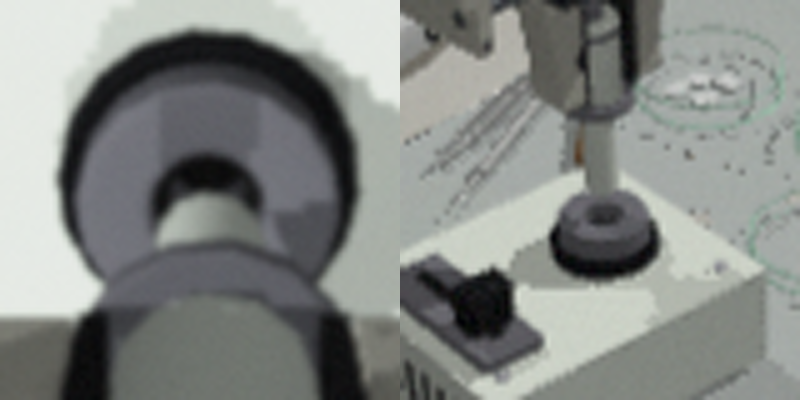

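```bash
python3 - <<'E'
from h import *
import json
w=json.load(open('q_wrist.json'));s=json.load(open('q_scene.json'))
pw=lambda u,v:(243+u/5,184+v/5);ps=lambda u,v:(215+u/5,111+v/5);z=.1525-.0648
f=lambda n,m,p,z:print(n,(cast(m,p,z)*1000).round(1))
f('W hole top',w,pw(207.5,152),.075);f('W boss top edge',w,pw(207.5,80),.075);f('W boss L',w,pw(75,190),.075);f('W boss R',w,pw(340,190),.075)
f('W foot front',w,pw(210,190),z)
f('S hole',s,ps(203,213),.075);f('S foot near edge',s,ps(202.5,196),z)
p=proj(s,(.5836,.1634,z));print('S predicted foot centre crop',(p-[215,111])*5)
p=proj(w,(.5836,.1634-.0055,z));print('W predicted foot front crop',(p-[243,184])*5)
p=proj(w,(.5836,.1634-.008,z+.004));print('W predicted stem front crop',(p-[243,184])*5)
E
```

```text
W hole top [583.3 156.9  75. ]
W boss top edge [583.2 145.4  75. ]
W boss L [603.8 163.   75. ]
W boss R [562.7 163.1  75. ]
W foot front [582.9 158.7  87.7]
S hole [584.8 162.5  75. ]
S foot near edge [581.7 158.3  87.7]
S predicted foot centre crop [198.1984122  189.63138859]
W predicted foot front crop [205.11642331 184.55815487]
W predicted stem front crop [205.01833272 176.8830597 ]
```

Call:
{"method": "drive_tool", "body": {"increments": [[[-0.8, -0.008, 0, 0, 0], [-0.8, -0.008, 0, 0.04, 0], [-0.8, -0.008, 0, 0.08, 0], [-0.8, -0.008, 0, 0.11, 0], [-0.8, -0.008, 0, 0.13, 0]]]}}

```text
time_s: 8.15
tcp_pos: [0.5833, 0.1643, 0.1363]
eef_rot: [180.0, -0.0, -90.0]
contact_force: [0.1, -1.0, -1.5]
gripper_width: 0.0237
gripper_force: 45.0
```

Call:
{"method": "drive_tool", "body": {"increments": [[[-0.8, 0, 0, 0.01, 0], [-0.8, 0, 0, 0.02, 0], [-0.8, 0, 0, 0.02, 0]]]}}

```text
time_s: 8.52
tcp_pos: [0.5834, 0.1644, 0.1343]
eef_rot: [180.0, 0.0, -90.0]
contact_force: [0.4, 0.4, -0.8]
gripper_width: 0.0231
gripper_force: 45.0
```

Call:
{"method": "drive_tool", "body": {"increments": [[[-0.8, 0, 0, 0.01, 0], [-0.8, 0, 0, 0.02, 0], [-0.8, 0, 0, 0.03, 0], [-0.8, 0, 0, 0.04, 0], [-0.8, 0, 0, 0.05, 0]]]}}

```text
time_s: 9.15
tcp_pos: [0.5837, 0.1644, 0.1286]
eef_rot: [-180.0, 0.0, -90.0]
contact_force: [0.9, -0.4, 2.0]
gripper_width: 0.0231
gripper_force: 45.0
```

Call:
{"method": "drive_tool", "body": {"increments": [[[-0.8, 0, 0, 0.01, 0], [-0.8, 0, 0, 0.02, 0], [-0.8, 0, 0, 0.03, 0], [-0.8, 0, 0, 0.035, 0]]]}}

```text
time_s: 9.65
tcp_pos: [0.5839, 0.1647, 0.1248]
eef_rot: [-179.9, 0.0, -90.0]
contact_force: [0.0, -0.7, 7.1]
gripper_width: 0.0229
gripper_force: 45.0
```

Call:
{"method": "drive_tool", "body": {"increments": [[[-0.8, 0, 0, 0.008, 0], [-0.8, 0, 0, 0.016, 0], [-0.8, 0, 0, 0.024, 0], [-0.8, 0, 0, 0.032, 0]]]}}

```text
time_s: 10.15
tcp_pos: [0.5842, 0.1647, 0.1212]
eef_rot: [-179.9, 0.0, -90.0]
contact_force: [0.0, -0.7, 6.3]
gripper_width: 0.0232
gripper_force: 45.0
```

Call:
{"method": "drive_tool", "body": {"increments": [[[-0.8, 0, 0, 0.005, 0], [-0.8, 0, 0, 0.01, 0], [-0.8, 0, 0, 0.015, 0]]]}}

```text
time_s: 10.52
tcp_pos: [0.5842, 0.1647, 0.1194]
eef_rot: [-179.9, 0.0, -90.0]
contact_force: [0.2, -1.3, 5.2]
gripper_width: 0.0227
gripper_force: 45.0
```

Call:
{"method": "drive_tool", "body": {"increments": [[[-0.8, 0, 0, 0.005, 0], [-0.8, 0, 0, 0.01, 0], [-0.8, 0, 0, 0.015, 0]]]}}

```text
time_s: 10.9
tcp_pos: [0.5842, 0.1647, 0.1176]
eef_rot: [-179.9, 0.0, -90.0]
contact_force: [-0.4, -1.5, 4.8]
gripper_width: 0.0234
gripper_force: 45.0
```

Call:
{"method": "drive_tool", "body": {"increments": [[[-0.8, 0, 0, 0.005, 0], [-0.8, 0, 0, 0.01, 0], [-0.8, 0, 0, 0.015, 0]]]}}

```text
time_s: 11.28
tcp_pos: [0.5842, 0.1647, 0.1158]
eef_rot: [-179.9, 0.0, -90.0]
contact_force: [-0.2, 0.4, 5.0]
gripper_width: 0.0234
gripper_force: 45.0
```

Call:
{"method": "drive_tool", "body": {"increments": [[[-0.8, 0, 0, 0.005, 0], [-0.8, 0, 0, 0.01, 0], [-0.8, 0, 0, 0.015, 0]]]}}

```text
time_s: 11.65
tcp_pos: [0.5841, 0.1647, 0.114]
eef_rot: [-179.9, 0.0, -90.0]
contact_force: [-0.7, -0.6, 7.2]
gripper_width: 0.0233
gripper_force: 45.0
```

Call:
{"method": "drive_tool", "body": {"increments": [[[-0.8, 0, 0, 0.0025, 0], [-0.8, 0, 0, 0.005, 0]]]}}

```text
time_s: 11.9
tcp_pos: [0.5841, 0.1647, 0.1133]
eef_rot: [-179.9, 0.0, -90.0]
contact_force: [0.1, -0.9, 4.2]
gripper_width: 0.023
gripper_force: 45.0
```

Only noise; still free.

Call:
{"method": "drive_tool", "body": {"increments": [[[-0.8, 0, 0, 0.005, 0], [-0.8, 0, 0, 0.01, 0], [-0.8, 0, 0, 0.013, 0]]]}}

```text
time_s: 12.28
tcp_pos: [0.5842, 0.1647, 0.1118]
eef_rot: [-179.9, 0.0, -90.0]
contact_force: [0.6, -1.2, 5.8]
gripper_width: 0.0231
gripper_force: 45.0
```

Call:
{"method": "drive_tool", "body": {"increments": [[[-0.8, 0, 0, 0.005, 0], [-0.8, 0, 0, 0.01, 0], [-0.8, 0, 0, 0.013, 0]]]}}

```text
time_s: 12.65
tcp_pos: [0.5842, 0.1647, 0.1103]
eef_rot: [-179.9, 0.0, -90.0]
contact_force: [-0.3, -0.7, 8.1]
gripper_width: 0.0236
gripper_force: 45.0
```

Call:
{"method": "drive_tool", "body": {"increments": [[[-0.8, 0, 0, 0.0025, 0], [-0.8, 0, 0, 0.005, 0]]]}}

```text
time_s: 12.9
tcp_pos: [0.5842, 0.1647, 0.1097]
eef_rot: [-179.9, 0.0, -90.0]
contact_force: [0.5, -1.2, 6.1]
gripper_width: 0.023
gripper_force: 45.0
```

Call:
{"method": "drive_tool", "body": {"increments": [[[-0.8, 0, 0, 0.004, 0], [-0.8, 0, 0, 0.008, 0], [-0.8, 0, 0, 0.01, 0]]]}}

```text
time_s: 13.28
tcp_pos: [0.5842, 0.1647, 0.1086]
eef_rot: [-179.9, 0.0, -90.0]
contact_force: [-1.1, -0.8, 8.9]
gripper_width: 0.0237
gripper_force: 45.0
```

Call:
{"method": "drive_tool", "body": {"increments": [[[-0.8, 0, 0, 0.0025, 0], [-0.8, 0, 0, 0.005, 0]]]}}

```text
time_s: 13.52
tcp_pos: [0.5842, 0.1647, 0.1084]
eef_rot: [-179.9, 0.0, -89.9]
contact_force: [-1.5, -0.9, 12.1]
gripper_width: 0.0231
gripper_force: 45.0
```

Call:
{"method": "drive_tool", "body": {"increments": [[[-0.8, 0, 0, 0, 0], [-0.8, 0, 0, 0, 0], [-0.8, 0, 0, 0, 0]]]}}

```text
time_s: 13.9
tcp_pos: [0.5842, 0.1647, 0.1084]
eef_rot: [-179.9, 0.0, -89.9]
contact_force: [-1.0, -1.2, 9.9]
gripper_width: 0.0233
gripper_force: 45.0
```

Call:
{"method": "drive_tool", "body": {"increments": [[[-0.8, 0, 0, 0.0025, 0], [-0.8, 0, 0, 0.0025, 0], [-0.8, 0, 0, 0.0025, 0], [-0.8, 0, 0, 0.0025, 0]]]}}

```text
time_s: 14.4
tcp_pos: [0.5843, 0.1647, 0.1083]
eef_rot: [-179.9, 0.0, -89.9]
contact_force: [-2.0, -0.8, 11.0]
gripper_width: 0.0228
gripper_force: 45.0
```

Call:
{"method": "drive_tool", "body": {"increments": [[[0.1, 0, 0, 0.0025, 0], [0.1, 0, 0, 0.0025, 0], [0.1, 0, 0, 0, 0], [0.1, 0, 0, 0, 0], [0.1, 0, 0, 0, 0]]]}}

```text
time_s: 15.02
tcp_pos: [0.5833, 0.1644, 0.1066]
eef_rot: [180.0, -0.0, -90.0]
contact_force: [0.3, 0.0, 0.4]
gripper_width: 0.0478
gripper_force: 0.0
```

Call:
{"method": "drive_tool", "body": {"increments": [[[0.1, 0, 0, -0.1, 0], [0.1, 0, 0, -0.3, 0], [0.1, 0, 0, -0.6, 0], [0.1, 0, 0, -0.9, 0], [0.1, 0, 0, -0.9, 0]]]}}

```text
time_s: 15.65
tcp_pos: [0.5851, 0.1651, 0.2192]
eef_rot: [-179.6, 0.2, -90.0]
contact_force: [-0.3, 0.5, -0.2]
gripper_width: 0.0483
gripper_force: 0.0
```

```bash
python3 - <<'E'
from h import *
import json
go((.503,.147,.21),-3.4);go((.503,.147,.21),176.6)
m=camera_model('wrist');im=capture('wrist')[:,:,::-1];cv2.imwrite('pics/r_wrist.png',im);json.dump({a:np.array(v).tolist() for a,v in m.items()},open('r_wrist.json','w'))
print(proj(m,(.503,.147,.0855)),proj(m,(.584,.1645,.1385)))
E
```

```text
t 15.65 pos [0.5851 0.1651 0.2192] rot [-179.64    0.18  -89.95] q [ 34.  15. -10.   0. -65. -34.] F [-0.3  0.5 -0.2] w 0.0483
increments [0.1507 0.685  0.0717] roll -0.2404
t 15.65 pos [0.5851 0.1651 0.2192] rot [-179.64    0.18  -89.95] q [ 34.  15. -10.   0. -65. -34.] F [-0.3  0.5 -0.2] w 0.0483
increments [0.1507 0.685  0.0717] roll 0.2596
[373.04334119 184.3564069 ] [286.22536693 220.08732396]
```

View pics/r_wrist.png

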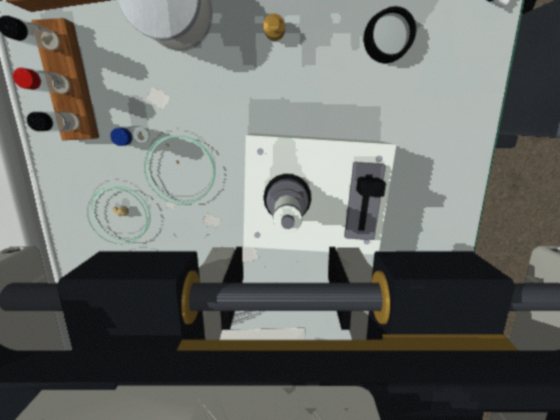

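The tube stands in the port with its nipple at (287,220). The valve thumb is at (371,186), as predicted.

Call:
{"method": "drive_tool", "body": {"increments": [[[0.1, 0.07, 0.3, 0.07, -0.029], [0.1, 0.15, 0.685, 0.07, -0.058], [0.1, 0.15, 0.685, 0.07, -0.087], [0.1, 0.15, 0.685, 0.07, -0.116], [0.1, 0.15, 0.685, 0.07, -0.145]]]}}

```text
time_s: 16.32
tcp_pos: [0.5006, 0.1461, 0.2058]
eef_rot: [179.9, 0.0, -37.4]
contact_force: [0.2, -0.6, -0.4]
gripper_width: 0.048
gripper_force: 0.0
```

Call:
{"method": "drive_tool", "body": {"increments": [[[0.1, 0, 0, 0, -0.029], [0.1, 0, 0, 0, -0.058], [0.1, 0, 0, 0, -0.087], [0.1, 0, 0, 0, -0.095], [0.1, 0, 0, 0, -0.095]]]}}

```text
time_s: 16.95
tcp_pos: [0.5008, 0.1461, 0.2058]
eef_rot: [180.0, 0.1, -3.6]
contact_force: [0.2, -0.3, -0.4]
gripper_width: 0.0475
gripper_force: 0.0
```

```bash
python3 - <<'E'
from h import *
go((.5025,.146,.083),-3.4)
E
```

```text
t 16.95 pos [0.5008 0.1461 0.2058] rot [ 1.7996e+02  6.0000e-02 -3.6100e+00] q [ 38.   8. -21.  -0. -61.  49.] F [ 0.2 -0.3 -0.4] w 0.0475
increments [ 1.560e-02 -6.000e-04  1.023e+00] roll -0.0006
```

Call:
{"method": "drive_tool", "body": {"increments": [[[0.1, 0.015, 0, 0.3, 0], [0.1, 0.015, 0, 0.6, 0], [0.1, 0.015, 0, 0.85, 0], [0.1, 0.015, 0, 1.0, 0], [0.1, 0.015, 0, 1.0, 0]]]}}

```text
time_s: 17.58
tcp_pos: [0.5019, 0.1455, 0.0848]
eef_rot: [179.9, 0.2, -3.7]
contact_force: [0.7, -0.5, 0.4]
gripper_width: 0.0483
gripper_force: 0.0
```

Call:
{"method": "drive_tool", "body": {"increments": [[[-0.9, 0, 0, 0.02, 0], [-0.9, 0, 0, 0.02, 0], [-0.9, 0, 0, 0.02, 0], [-0.9, 0, 0, 0.02, 0], [-0.9, 0, 0, 0.02, 0]]], "squeeze": 10}}

```text
time_s: 18.2
tcp_pos: [0.5037, 0.1496, 0.0846]
eef_rot: [-179.7, -0.1, -3.6]
contact_force: [-6.1, 14.9, -1.1]
gripper_width: 0.0162
gripper_force: 10.0
```

Call:
{"method": "drive_tool", "body": {"increments": [[[-0.9, 0, -0.08, 0, 0], [-0.9, 0, -0.16, 0, 0], [-0.9, 0, -0.24, 0, 0], [-0.9, 0, -0.32, 0, 0], [-0.9, 0, -0.36, 0, 0]]]}}

```text
time_s: 18.82
tcp_pos: [0.506, 0.1898, 0.0845]
eef_rot: [180.0, -0.0, -3.5]
contact_force: [-0.6, -2.3, 6.2]
gripper_width: 0.016
gripper_force: 10.0
```

Call:
{"method": "drive_tool", "body": {"increments": [[[-0.9, 0, -0.01, 0, 0], [-0.9, 0, -0.02, 0, 0], [-0.9, 0, -0.02, 0, 0]]]}}

```text
time_s: 19.2
tcp_pos: [0.5059, 0.1902, 0.0845]
eef_rot: [179.8, 0.0, -3.6]
contact_force: [1.2, -8.7, 8.0]
gripper_width: 0.0162
gripper_force: 10.0
```

Call:
{"method": "drive_tool", "body": {"increments": [[[0.1, 0, 0, 0, 0], [0.1, 0, 0, 0, 0], [0.1, 0, 0, 0, 0], [0.1, 0, 0, 0, 0], [0.1, 0, 0, 0, 0]]]}}

```text
time_s: 19.82
tcp_pos: [0.5058, 0.1918, 0.0838]
eef_rot: [180.0, 0.0, -3.6]
contact_force: [-1.1, -0.2, 1.0]
gripper_width: 0.0482
gripper_force: 0.0
```

Call:
{"method": "drive_tool", "body": {"increments": [[[0.1, 0, 0, -0.2, 0], [0.1, 0, 0, -0.5, 0], [0.1, 0, 0, -0.8, 0], [0.1, 0, 0, -0.98, 0], [0.1, 0, 0, -0.98, 0]]]}}

```text
time_s: 20.45
tcp_pos: [0.5067, 0.1924, 0.2034]
eef_rot: [-179.9, -0.2, -3.6]
contact_force: [0.0, 0.7, -1.3]
gripper_width: 0.048
gripper_force: 0.0
```

Call:
{"method": "drive_tool", "body": {"increments": [[[0.1, -0.3, 0.3, -0.1, 0], [0.1, -0.5, 0.6, -0.2, 0], [0.1, -0.5, 0.9, -0.3, 0], [0.1, -0.5, 0.95, -0.3, 0], [0.1, -0.5, 0.95, -0.3, 0]]]}}

```text
time_s: 21.08
tcp_pos: [0.4386, 0.0815, 0.2368]
eef_rot: [180.0, 0.0, -3.6]
contact_force: [0.1, 0.3, -0.5]
gripper_width: 0.0482
gripper_force: 0.0
```

```bash
python3 - <<'E'
from h import *
k=lambda i,f:cv2.resize(i,None,fx=f,fy=f,interpolation=cv2.INTER_CUBIC)
s=capture('scene')[:,:,::-1];t=capture('top')[:,:,::-1]
go((.5,.1,.25))
cv2.imwrite('pics/end.png',np.vstack([np.hstack([k(s[110:230,190:323],3),k(t[130:250,130:263],3)]),np.hstack([k(s[190:280,190:430],1.66),k(t[130:220,200:440],1.66)])])[:600]if 1 else 0)
E
```

```text
t 21.18 pos [0.4388 0.0821 0.2367] rot [ 1.7996e+02  6.0000e-02 -3.5800e+00] q [ 36.  -2. -27.  -0. -65.  50.] F [ 0.2  0.3 -0.1] w 0.0485
increments [ 0.4995 -0.1807 -0.1115] roll 0.0Traceback (most recent call last):
  File "<stdin>", line 5, in <module>
    return _nx.concatenate(arrs, 0, dtype=dtype, casting=casting)
           ~~~~~~~~~~~~~~~^^^^^^^^^^^^^^^^^^^^^^^^^^^^^^^^^^^^^^^
ValueError: all the input array dimensions except for the concatenation axis must match exactly, but along dimension 1, the array at index 0 has size 798 and the array at index 1 has size 796
```

```bash
python3 - <<'E'
from h import *
k=lambda i,f:cv2.resize(i,None,fx=f,fy=f,interpolation=cv2.INTER_CUBIC)
s=capture('scene')[:,:,::-1];t=capture('top')[:,:,::-1]
cv2.imwrite('pics/end2.png',np.hstack([k(s[110:290,190:323],3),k(t[110:290,130:263],3)]))
E
```

```text
(no output)
```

View pics/end2.png

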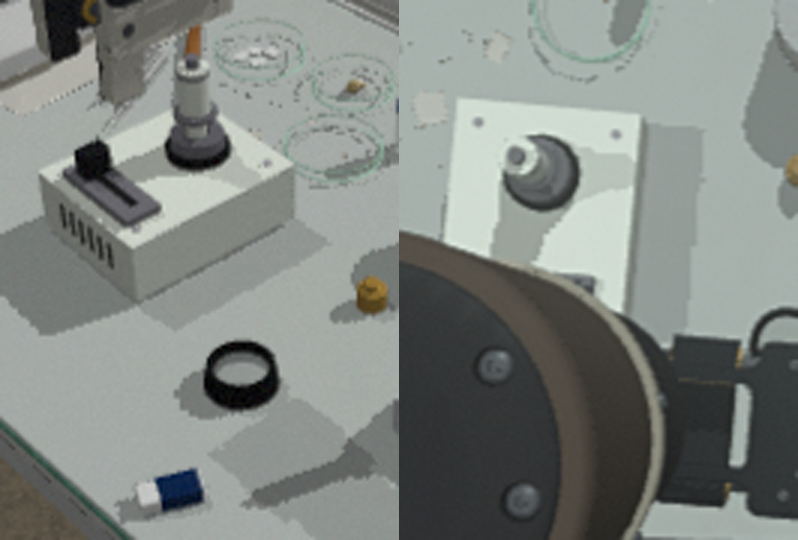

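The tube stands upright in the port at crop (195,95). The valve thumb is at the open end of its track at (92,160). The loupe, weight and eraser have not moved.

```bash
python3 -c "
from plant import job;print(job.close_job())"
```

```text
the job is handed in; nothing more can be done
None
```

I pushed the filter tube into the port until it sat on the stop at about 11 N and let go of it there. I then slid the valve about 40 mm to its open end and handed the job in at about 21 s; no verdict was returned.

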